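Refit the tea warmer's knob and hold it pressed

TASK

Get the tea warmer ready: first take the small milk pan off its plate, hang it by its bow handle on the hook of the stand and let go of it; then take the loose black knob, turn it so that its D-shaped bore matches the warmer's bare D-shaft, push it fully home and keep pressing so that the sprung shaft goes well down. Finish while still gripping the knob and holding it pressed down, with the pan hanging free. Leave the teapot, the two cups, the caddy and the saucer where they stand.

Things in the scene. Friction and masses are not known exactly. Their poses are not given: they have to be found in the camera images.
- pan: Round stainless milk pan, 96 mm across, 60 mm high, about 0.2 kg, upright on the warmer's plate. Origin: centre of underside, z up. Rigid steel wire bow (7 mm) across y: legs at |y| = 50 mm, 85 mm high, then sloping up to its peak, 118 mm up in the middle, so that it centres itself on a hook. On the peak an upright wooden grip block, 34 mm (x) by 16 mm (y), from 117 to 156 mm up.
- pan_bow (a point): Peak of the pan's wire bow, on the wire's centre line, 118 mm above the pan's underside; axes as the pan's (the bow spans y). A hook rod passes under here along x, through the 54 mm high opening between rim and bow.
- pan_grip (a point): Where to grip the pan: middle of its wooden grip block, 140 mm above the underside; grip its two faces across y (16 mm apart), from above.
- hook: Fixed dark steel hook stand: foot 100 mm across, 12 mm high; post 16 mm thick, 220 mm high; a level rod 8 mm thick, centre line 200 mm high, runs from the post along the stand's -x; from 88 mm out it bends up, tip 104 mm out and 222 mm high. Origin: centre of the foot's underside, z up. The pan clears the post if its bow rests 60 mm or more from the post's axis.
- hook_seat (a point): Top of the hook's level rod, 70 mm out from the post's axis and 204 mm above the shelf: the best place for the peak of the pan's bow, which then spans the rod (pan's y along the stand's y axis) with its wire centre 3.5 mm above this point. Axes as the stand's.
- knob: Black knob, 36 mm high, 50 g, loose on the shelf, bore down. Skirt 46 mm across, 6 mm high; above it a bar grip 44 mm long (x), 24 mm wide (y, the faces to grip). A red line on top and end marks the bar's +x end. Bore on the origin: D-shaped, 14 mm across, 20 mm deep, flat 3.8 mm from the axis on the +x (red) side, mouth countersunk 3 mm. Origin: centre of underside, z up.
- stem_seat (a point): On the axis of the warmer's shaft, on top of its brass collar (26 mm across), where the knob's underside rests when home; 64 mm above the shelf at rest, sinks with the shaft. The steel D-shaft (12 mm across, flat 3 mm from the axis on this frame's +x side, also red tick on collar) stands 18 mm above it, top 3 mm tapered. Knob's +x must match this +x within 8 degrees. Turns only stiffly.
- stem (a joint): How far the shaft is pressed down, in m: 0 at rest, 0.008 at the stop. Spring: 6 N to start it moving, about 8 N at 4 mm, 10 N at the stop.
- warmer: White tea warmer, a fixed box 200 mm (x) by 320 mm (y), top 50 mm above the shelf. A dark round plate, 144 mm across and 10 mm high, lies at y = +65 mm (its top is 60 mm above the shelf); the shaft stands at x = 0, y = -105 mm. Origin: centre of its underside.
- teapot: Green teapot, 121 mm high, body 112 mm across, spout reaching 100 mm to +x and handle 96 mm to -x. Origin: centre of its underside. Not to be disturbed.
- cup_a: Glass tea cup, 68 mm across, 75 mm high. Origin: centre of its underside. Not to be disturbed.
- cup_b: Second glass tea cup, alike.
- caddy: Blue plastic caddy with a flip-top flap in its white lid, 84 by 104 mm, 113 mm high. Origin: centre of its underside. Not to be disturbed.
- saucer: Steel saucer lying flat, 136 mm across, 16 mm high. Origin: centre of its underside. Not to be disturbed.
Mind the look-alikes: they are no part of the job. Leave any pink or purple look-alike of the hook alone.

How it is judged:
On the way, in this order (a step that is already met when the one before it is completed fails the run):
1. the pan hangs by its bow on the hook, let go and quiet (contact force between pan and hook above 0.5 N and x of pan_bow in the frame of hook between -0.105 and -0.01 m and y of pan_bow in the frame of hook between -0.04 and 0.04 m and height (world z) of pan_bow above 0.19 m and height (world z) of pan above 0.06 m and contact force between pan and the arm below 0.1 N and contact force between pan and the fingers below 0.1 N and angle between pan's own z axis and vertical below 0.5 rad and linear speed of pan below 0.15 m/s), for 0.3 s.
2. the knob is fully home on the D-shaft (z of knob in the frame of stem_seat below 0.004 m and horizontal distance between knob and stem_seat below 0.0035 m and angle between knob's own z axis and vertical below 0.15 rad and angle between the x axis of knob and the x axis of stem_seat, either way round below 0.3 rad), for 0.2 s.
At the end, for the whole second after the job is handed in: Pan hung by its bow on the hook rod, off the shelf, untouched, tilted under 0.5 rad, slower than 0.15 m/s. Knob home on the shaft: underside within 4 mm of the collar, 3.5 mm off centre at most, upright within 0.15 rad, matched within 0.3 rad. Shaft held down over 4 mm, fingers on the knob over 2 N (all of step 1 and all of step 2 and value of joint stem above 0.004 m and contact force between the fingers and knob above 2 N); the arm keeps its last pose, push and grip.
It fails at once if the teapot is moved by more than 30 mm (distance of teapot from where it was at the start of the episode above 0.03 m).
It fails at once if the first cup is moved by more than 30 mm (distance of cup_a from where it was at the start of the episode above 0.03 m).
It fails at once if the second cup is moved by more than 30 mm (distance of cup_b from where it was at the start of the episode above 0.03 m).
It fails at once if the caddy is moved by more than 30 mm (distance of caddy from where it was at the start of the episode above 0.03 m).
It fails at once if the saucer is moved by more than 30 mm (distance of saucer from where it was at the start of the episode above 0.03 m).
It also fails if it takes over 64 s, if anything falls off the work surface, if the arm or the gripper's body presses on something with over 40 N, if the wrist force passes 120 N, or if a joint passes its speed limit or range.

ROBOT

A 6-joint arm with a two-finger parallel gripper is mounted at the origin on the work surface. World frame = base frame: x ahead of the robot, y to its left, z up, the work surface at z = 0. Lengths are in m, angles in rad, forces in N, time in s.
With the tool pointing down it reaches from about 0.35 to 0.775 m from the base axis. Payload 7.3 kg.
Tool frame: the origin (TCP) lies between the finger pads; the fingertips stand 14 mm ahead of it and the grasp point (between the pads) lies 5 mm behind it (robot.tip_extent is the distance from the TCP to the fingertips, in m); z points along the fingers, y is the line along which they close (so a half turn about z gives the same grasp; the last joint's range is limited). The gripper opens to 92 mm and grips with 3 to 60 N. Pads are 19 mm wide; open, the fingers measure 130 mm over their backs; the gripper's body (75 mm by 190 mm) begins 47 mm behind the grasp point.
Start: joints at [-1.483, 0.342, 1.524, -0, 1.275, -0.146], TCP at [0.122, -0.511, 0.241] pointing down, gripper open.
Joint ranges: [-2.53, 2.53], [-0.77, 2.02], [0.04, 2.7], [-1, 4.14], [0.28, 2.66], [-3.11, 3.11]. Speed limits (rad/s): [2.57, 2.57, 3.14, 3.14, 3.14, 3.14].

INTERFACE

Orientations are given as a rotation vector (axis times angle).
In Python, from bench import robot gives the robot as it stands.
- The arm moves only by the tool send_rows, never from a script. Its argument "deltas" is a list that holds one entry, the list of rows, each a list of 5 numbers: the shift along the tool's x, y, z in m, then the turn about the tool's z in degrees, then the closure, from 0 (fully open) to 1 (shut). In form: [[[tx, ty, tz, twist, jaw], ...]]. A call has exactly 5 rows; each row is the pose to reach, as a shift and turn from the pose commanded when the call began, along the tool's axes at that moment; what a row does not reach only later rows make up. A row lasts 1/10 s, in which the tool goes at most 50 mm and 8.59 degrees, less where a joint would pass 70% of its speed; a pose out of reach is approached as far as the arm can. A call with a gripper value outside its range is refused whole. The fingers move at their own pace and stop on an object; "grip_force" is the grip in N (left out, the last holds). Time passes only in rows, so rows that repeat a pose let the fingers close, or fill a call up. It gives the time, the measured TCP pose, the force and the opening at its end, in the units of the state.
- robot.read_state(): the state, without advancing time (a new reading comes with each control period).
- robot.read_camera(name): name is "scene" or "top" or "wrist"; returns the picture (384x512x3 uint8, red, green, blue); there is no depth.
- robot.camera_model(name): a dict with "fx", "fy", "cx", "cy" (pixels), "k1" (the pictures are not rectified: a ray, as slopes to the right and down, at radius r is drawn at 1 + k1 r^2 times it, then the intrinsics apply), "world_to_cam" (4x4, takes a point from world to camera coordinates). Camera axes: x right, y up, looking along -z (the intrinsics and any distortion apply to the point x, -y, -z); pixel columns grow to the right and rows downward; lengths in m; the calibration is good to about 2 mm. A picture is of the moment at which its call begins: read the wrist's pose just before it. camera_model takes no time and is no camera call; for the wrist camera it gives the pose at the moment of the call.
- robot.sign_off(): hands the job in, once; it reports no verdict.
The state is a dict: "clock": time; "qpos": joint angles; "joint_vel": joint speeds; "tau": joint torques, N m; "ee_pos": TCP position; "ee_rot": TCP orientation; "ft_force": force on the tool from outside, world axes, zero at the start; "wrist_torque": the same for the moment, N m; "width": opening from 0.0 (shut) to 1.0 (fully open).
Only numpy, scipy, OpenCV 4.12 (cv2) and the standard library are available. Lean on these libraries where they do the work, as an engineer would, in place of code of your own. Each camera call takes 0.05 s, during which the arm holds its last target. There are 200 camera calls.

## Working session

There is one attempt and no reset: what is moved stays moved. The work goes in short steps, Python scripts to look and compute and a tool call to move; the robot and the scene stay as the last step left them, time stands still between calls to the robot, and variables do not carry over. Pictures are saved under pics/ and viewed, on a budget of 10 in all, crops included, one or two more only if the job needs it, and the job is handed in when it is done.

Besides the shell and the picture viewer there is one more tool, called after "Call:" as name(argument=value, ...), one argument or row to a line, values as JSON. send_rows: Moves the arm, as the interface text tells. Its arguments: {"type":"object","properties":{"deltas":{"type":"array"},"grip_force":{"type":"number"}},"required":["deltas"]}

```bash
mkdir -p pics; ls; cat > h.py <<'E'
import numpy as np, cv2
from bench import robot
from scipy.spatial.transform import Rotation as R
def save(name,fn):
    m=robot.camera_model(name); im=robot.read_camera(name)[:,:,::-1].copy()
    cv2.imwrite(f'pics/{fn}_raw.png',im); np.save(f'pics/{fn}.npy',m,allow_pickle=True); return im,m
def ld(fn): return cv2.imread(f'pics/{fn}_raw.png'), np.load(f'pics/{fn}.npy',allow_pickle=True).item()
def ray(m,u,v):
    d=np.array([(u-m['cx'])/m['fx'],(v-m['cy'])/m['fy']]); s=d.copy()
    for _ in range(20): s=d/(1+m['k1']*(s@s))
    T=np.linalg.inv(np.array(m['world_to_cam'])); return T[:3,3],T[:3,:3]@np.array([s[0],-s[1],-1])
def atz(m,u,v,z):
    o,d=ray(m,u,v); return o+d*(z-o[2])/d[2]
def proj(m,p):
    W=np.array(m['world_to_cam']); c=W[:3,:3]@np.array(p)+W[:3,3]; s=np.array([c[0],-c[1]])/-c[2]
    s=s*(1+m['k1']*(s@s)); return np.array([s[0]*m['fx']+m['cx'],s[1]*m['fy']+m['cy']])
def tri(obs):
    A=np.zeros((3,3));b=np.zeros(3)
    for m,u,v in obs:
        o,d=ray(m,u,v); d=d/np.linalg.norm(d);P=np.eye(3)-np.outer(d,d);A+=P;b+=P@o
    x=np.linalg.solve(A,b); return x,[np.round(proj(m,x)-[u,v],1) for m,u,v in obs]
E
python3 - <<'E'
from h import *
a,m=save('scene','s0');b,n=save('top','t0')
for x in(m,n):print({k:np.round(v,3).tolist() for k,v in x.items()})
cv2.imwrite('pics/s0.png',cv2.resize(a,(800,600),interpolation=cv2.INTER_CUBIC));cv2.imwrite('pics/t0.png',cv2.resize(b,(800,600),interpolation=cv2.INTER_CUBIC))
print(robot.read_state())
E
```

```text
pics
{'fx': 393.794, 'fy': 393.794, 'cx': 256.253, 'cy': 185.861, 'k1': -0.035, 'world_to_cam': [[0.818, 0.576, 0.01, -0.53], [-0.449, 0.627, 0.636, 0.066], [0.36, -0.524, 0.772, -1.457], [0.0, 0.0, 0.0, 1.0]]}
{'fx': 350.992, 'fy': 350.992, 'cx': 250.16, 'cy': 185.085, 'k1': -0.112, 'world_to_cam': [[0.01, -1.0, -0.017, 0.171], [0.995, 0.008, 0.101, -0.519], [-0.101, -0.018, 0.995, -1.444], [0.0, 0.0, 0.0, 1.0]]}
{'clock': 0.1, 'qpos': array([-1.48302284e+00,  3.42638812e-01,  1.52492156e+00, -1.38294316e-05,
        1.27542423e+00, -1.45996898e-01]), 'joint_vel': array([-5.02428108e-04,  2.64139264e-08, -3.44783781e-04, -5.53900403e-04,
        1.96619571e-04, -9.88603513e-04]), 'tau': array([ 1.60410560e-03, -4.32005382e+01, -2.44694173e+01,  7.19699822e-02,
        5.26016566e-02, -4.81631332e-05]), 'ee_pos': array([ 0.12160272, -0.51036048,  0.24012182]), 'ee_rot': array([-3.11877364e+00, -3.66214082e-01, -4.28546437e-05]), 'ft_force': array([-0.32715743,  0.48955636, -0.34022784]), 'wrist_torque': array([-0.02921674,  0.03627361,  0.00255802]), 'width': 1.0021798472971737}
```

View pics/s0.png

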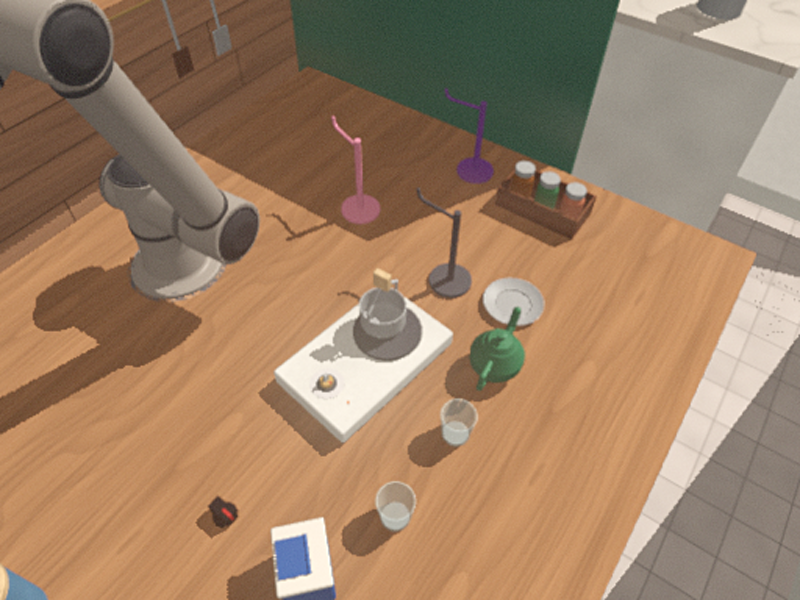

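View pics/t0.png

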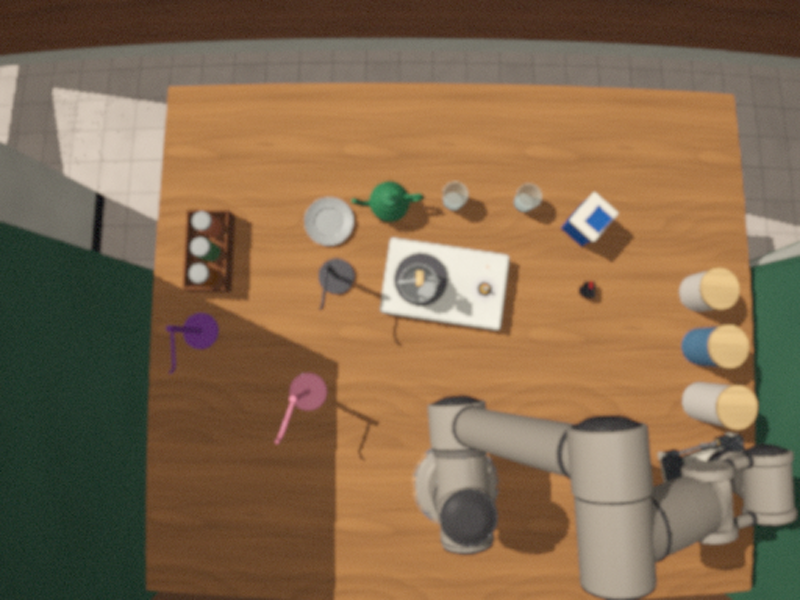

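The scene shows the dark hook stand at about (450,280), with pink (360,208) and purple (475,170) look-alikes. The pan is at (383,312), the shaft at (327,382) and the knob at (223,512). I'm enlarging these to confirm.

```bash
python3 - <<'E'
from h import *
a,m=ld('s0');b,n=ld('t0')
def crop(im,x,y,w,h,k,lab=10):
    c=cv2.resize(im[y:y+h,x:x+w],None,fx=k,fy=k,interpolation=cv2.INTER_CUBIC)
    for i in range(0,w,lab):
        cv2.line(c,(i*k,0),(i*k,4),(0,255,255),1)
        if (x+i)%20==0: cv2.putText(c,str(x+i),(i*k,14),0,.35,(0,255,255),1)
    for j in range(0,h,lab):
        cv2.line(c,(0,j*k),(4,j*k),(0,255,255),1)
        if (y+j)%20==0: cv2.putText(c,str(y+j),(0,j*k+4),0,.35,(0,255,255),1)
    return c
C=np.zeros((600,800,3),np.uint8)
def put(c,x,y): C[y:y+c.shape[0],x:x+c.shape[1]]=c[:600-y,:800-x]
put(crop(a,220,110,80,100,4),0,0)       # hook+pan scene 320x400
put(crop(a,190,220,40,40,5),0,400)      # shaft scene 200x200
put(crop(a,120,310,40,40,5),200,400)    # knob scene
put(crop(b,200,150,130,62,3),400,410)   # warmer top
put(crop(b,200,160,40,40,5),325,0); put(crop(b,240,150,60,60,4),530,0) # hook top, pan top
put(crop(b,290,165,40,40,5),325,205); put(crop(b,360,165,40,40,5),530,245)
cv2.imwrite('pics/c1.png',C)
E
```

```text
(no output)
```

View pics/c1.png

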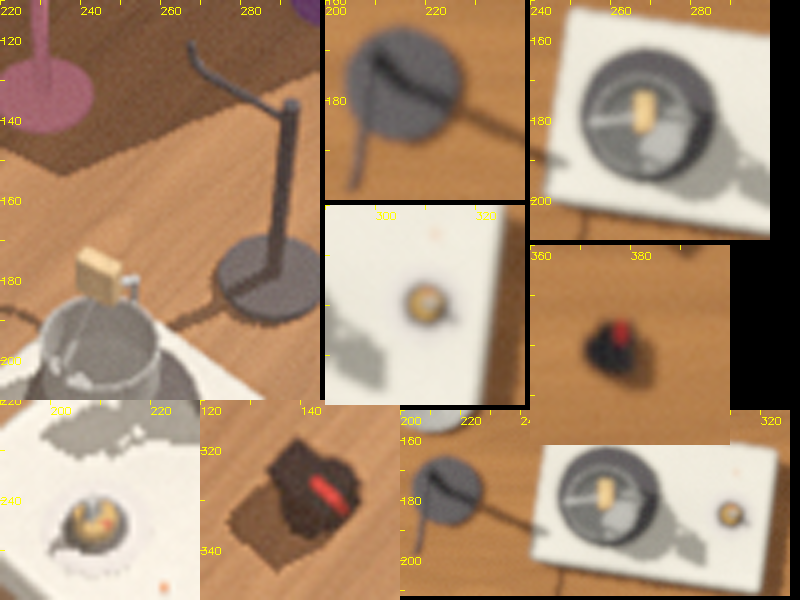

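```bash
python3 - <<'E'
from h import *
a,m=ld('s0');b,n=ld('t0'); r=lambda x:np.round(x,4)
T=lambda s,t:[(m,*s),(n,*t)]
k=1.5625
for nm,o in dict(posttop=T((292.5,136),(210,171.6)),tip=T((267.7,121),(205.6,197.6)),foot=T((287,179.5),(216,176.5)),grip=T((244.5,179),(268.7,178)),shaft=T((209,244),(310.4,185))).items(): print(nm,*[r(x) for x in tri(o)])
print('top: foot',r(atz(n,216,176.5,.012)),'post',r(atz(n,210,171.6,.22)),'tip',r(atz(n,205.6,197.6,.222)),'grip',r(atz(n,268.7,178,.216)),'shaft',r(atz(n,310.4,185,.075)))
print('scene: foot',r(atz(m,287,179.5,.012)),'shaft',r(atz(m,209,244,.075)))
print('knob top',r(atz(n,376.4,185.6,.02)),r(atz(n,378.4,182.4,.036)))
print('red scene',r(atz(m,142.6,326,.036)),r(atz(m,149,332.4,.036)))
P=[atz(n,u/k,v/k,.05)[:2] for u,v in[(390,240),(509,255),(499,329),(383,313)]];P=np.array(P);print(r(P),np.linalg.norm(P-np.roll(P,-1,0),axis=1),'c',P.mean(0))
for i,j in((0,1),(3,2),(0,3),(1,2)): print(np.degrees(np.arctan2(*(P[j]-P[i])[::-1])))
print(r(R.from_rotvec(robot.read_state()['ee_rot']).as_matrix()))
c=robot.camera_model('wrist');print({k:np.round(v,4).tolist() for k,v in c.items()})
E
```

```text
posttop [0.5522 0.3245 0.2156] [[-2.   0.3]
 [-1.  -1.4]]
tip [0.4528 0.3357 0.2208] [[-0.8  0.1]
 [-0.5 -0.6]]
foot [0.556  0.3229 0.006 ] [[-0.2  0. ]
 [-0.1 -0.2]]
grip [0.5282 0.1048 0.1974] [[-0.5  0.1]
 [-0.2 -0.3]]
shaft [ 0.5192 -0.0707  0.0553] [[-1.1  0.1]
 [-0.5 -0.6]]
top: foot [0.5546 0.3217 0.012 ] post [0.5465 0.32   0.22  ] tip [0.4506 0.3338 0.222 ] grip [0.5249 0.1046 0.216 ] shaft [ 0.5149 -0.0699  0.075 ]
scene: foot [0.559 0.319 0.012] shaft [ 0.5304 -0.0768  0.075 ]
knob top [ 0.5202 -0.3612  0.02  ] [ 0.5322 -0.3647  0.036 ]
red scene [ 0.5301 -0.3615  0.036 ] [ 0.5563 -0.3638  0.036 ]
[[ 0.6471  0.1787]
 [ 0.6092 -0.1389]
 [ 0.4122 -0.1101]
 [ 0.452   0.1953]] [0.3198463  0.19907646 0.30789123 0.19583955] c [0.53012977 0.03126528]
-96.80679082018408
-97.41765915833156
175.157901175733
171.67959960825957
[[ 9.728e-01  2.317e-01 -1.000e-04]
 [ 2.317e-01 -9.728e-01  1.400e-03]
 [ 2.000e-04 -1.400e-03 -1.000e+00]]
{'fx': 286.6473, 'fy': 286.6473, 'cx': 255.6405, 'cy': 189.4817, 'k1': -0.0471, 'world_to_cam': [[0.2305, -0.9731, -0.0012, -0.5257], [0.9432, 0.2238, -0.2456, 0.0293], [0.2393, 0.0555, 0.9694, -0.3904], [0.0, 0.0, 0.0, 1.0]]}
```

Of the three hook stands, the dark steel one is at raw top (216,176) and scene (287,180). The pink and purple ones are decoys. The enlarged crop confirms it's dark grey, with its tip towards the robot. The warmer size checks (0.315 x 0.198), and yaw is about -7°. I'll move to view the knob from close by first, on the way to the pan.

Call:
send_rows(
  deltas=[
    [[0.043, -0.008, -0.01, 2.7, 0], [0.086, -0.016, -0.02, 5.4, 0], [0.129, -0.025, -0.03, 8.0, 0], [0.172, -0.033, -0.04, 10.7, 0], [0.2155, -0.041, -0.05, 13.4, 0]],
  ],
)

```text
clock: 0.6
ee_pos: [0.3231, -0.4198, 0.2909]
ee_rot: [-3.141, 0.004, 0.001]
ft_force: [0.2, -0.0, -0.5]
width: 1.0
```

Call:
send_rows(
  deltas=[
    [[0.04, -0.02, 0, 0, 0], [0.08, -0.04, 0, 0, 0], [0.13, -0.06, 0, 0, 0], [0.13, -0.06, 0, 0, 0], [0.13, -0.06, 0, 0, 0]],
  ],
)

```text
clock: 1.1
ee_pos: [0.4525, -0.36, 0.2899]
ee_rot: [-3.141, -0.004, 0.002]
ft_force: [0.2, 0.6, -1.2]
width: 1.002
```

```bash
python3 - <<'E'
from h import *
a,m=save('wrist','w1')
s=robot.read_state();print(s['clock'],s['ee_pos'],s['ee_rot'],s['ft_force'])
for p in ((.52,-.361,.036),(.535,-.364,.036)):print(proj(m,p))
cv2.imwrite('pics/w1.png',cv2.resize(a,(800,600),interpolation=cv2.INTER_CUBIC))
E
```

```text
1.15 [ 0.45147433 -0.36078309  0.29009277] [-3.14104757e+00 -1.29490530e-03  2.13557035e-03] [-0.11937061 -1.12422092  0.29817752]
[255.86009828 116.49157332]
[258.11768358 105.01930874]
```

View pics/w1.png

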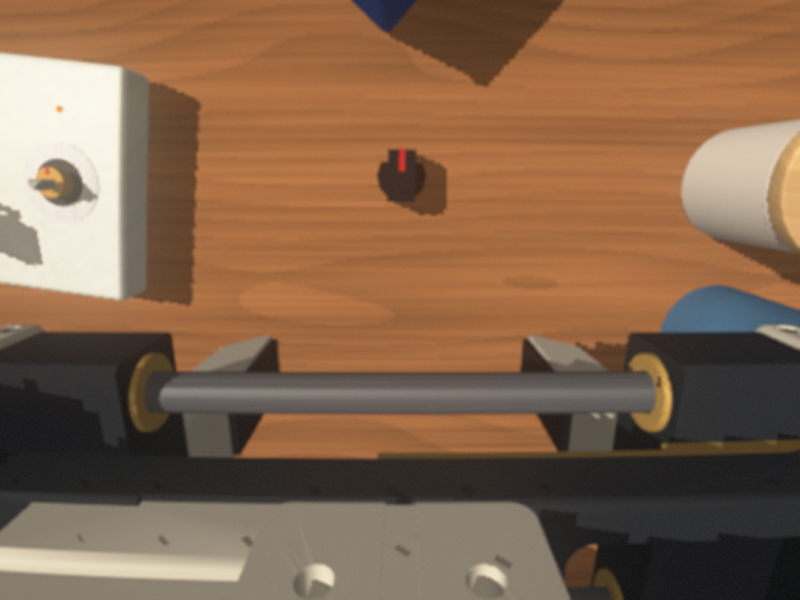

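The knob is at 800px (402,178), with its red line at (402,150–170) pointing image-up, which is world +x. The shaft is at (58,182), with the collar's red tick at (46,172). Next: a close look at the shaft, then the pan and hook.

Call:
send_rows(
  deltas=[
    [[0, -0.05, 0, 0, 0], [0, -0.1, 0, 0, 0], [0, -0.15, 0, 0, 0], [0, -0.2, 0, 0, 0], [0, -0.25, 0, 0, 0]],
  ],
)

```text
clock: 1.65
ee_pos: [0.4503, -0.1105, 0.2908]
ee_rot: [3.141, -0.005, 0.0]
ft_force: [1.2, 0.5, 0.9]
width: 1.001
```

Call:
send_rows(
  deltas=[
    [[0, -0.04, 0, 0, 0], [0, -0.04, 0, 0, 0], [0, -0.04, 0, 0, 0], [0, -0.04, 0, 0, 0], [0, -0.04, 0, 0, 0]],
  ],
)

```text
clock: 2.15
ee_pos: [0.4517, -0.0726, 0.2906]
ee_rot: [3.141, -0.004, -0.0]
ft_force: [0.0, 0.7, 0.3]
width: 1.0
```

```bash
python3 - <<'E'
from h import *
a,m=save('wrist','w2')
s=robot.read_state();print(s['clock'],s['ee_pos'],s['ee_rot'])
E
```

```text
2.2 [ 0.45171441 -0.07241532  0.29054201] [ 3.14136260e+00 -4.05020891e-03 -5.02144609e-04]
```

Call:
send_rows(
  deltas=[
    [[0, -0.04, -0.03, 0, 0], [0, -0.08, -0.06, 0, 0], [0, -0.12, -0.09, 0, 0], [0, -0.17, -0.11, 0, 0], [0, -0.21, -0.11, 0, 0]],
  ],
)

```text
clock: 2.7
ee_pos: [0.4527, 0.14, 0.4034]
ee_rot: [-3.141, 0.003, -0.008]
ft_force: [0.6, -0.8, 0.4]
width: 0.997
```

Call:
send_rows(
  deltas=[
    [[0, -0.04, 0, 0, 0], [0, -0.04, 0, 0, 0], [0, -0.04, 0, 0, 0], [0, -0.04, 0, 0, 0], [0, -0.04, 0, 0, 0]],
  ],
)

```text
clock: 3.2
ee_pos: [0.4522, 0.1776, 0.4007]
ee_rot: [3.141, -0.004, -0.0]
ft_force: [-0.1, -0.1, -0.5]
width: 1.001
```

```bash
python3 - <<'E'
from h import *
a,m=save('wrist','w3')
s=robot.read_state();print(s['clock'],s['ee_pos'],s['ee_rot'])
b,n=ld('w2');c1,m1=ld('w1')
for p in ((.516,-.072,.07),):print('shaft in w2',proj(n,p))
for p in ((.527,.105,.2),(.554,.322,.22),(.453,.335,.222)):print('w3',proj(m,p))
def crop(im,x,y,w,h,k,l=20):
    c=cv2.resize(im[y:y+h,x:x+w],None,fx=k,fy=k,interpolation=cv2.INTER_CUBIC)
    for i in range(-x%l,w,l): cv2.line(c,(i*k,0),(i*k,4),(0,255,255),1);cv2.putText(c,str(x+i),(i*k,14),0,.35,(0,255,255),1)
    for j in range(-y%l,h,l): cv2.line(c,(0,j*k),(4,j*k),(0,255,255),1);cv2.putText(c,str(y+j),(0,j*k+4),0,.35,(0,255,255),1)
    return c
C=np.zeros((600,800,3),np.uint8)
u,v=proj(n,(.516,-.072,.07)).astype(int)
x=crop(b,u-18,v-18,36,36,7,10);C[348:600,0:252]=x
x=crop(c1,239,92,36,48,5,10);C[348:588,260:440]=x
x=crop(a,100,20,320,172,2);C[0:344,0:640]=x
u,v=proj(m,(.527,.105,.2)).astype(int)
x=crop(a,u-35,v-30,70,50,5);C[348:598,445:795]=x
cv2.imwrite('pics/c2.png',C)
E
```

```text
3.25 [0.4521209  0.17775988 0.40070606] [ 3.14128768e+00 -3.70667717e-03  2.94213638e-05]
shaft in w2 [254.1066692  119.29471574]
w3 [316.66297957 110.17745092]
w3 [121.85842111  85.67549868]
w3 [119.5236832 176.8599079]
```

View pics/c2.png

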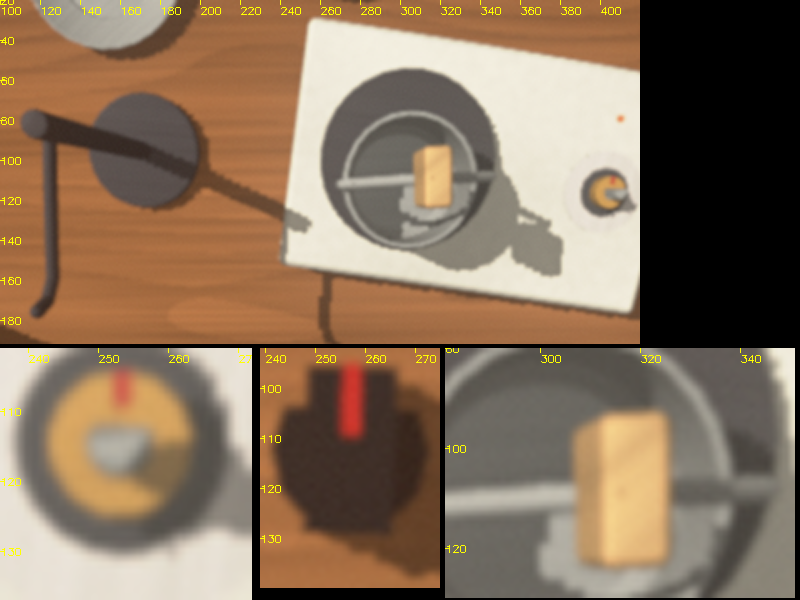

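```bash
python3 - <<'E'
from h import *
r=lambda x:np.round(x,4);ang=lambda p,q:round(np.degrees(np.arctan2(*(q-p)[1::-1])),1)
_,a=ld('w1');_,b=ld('w2');_,c=ld('w3');_,n=ld('t0')
C=atz(b,253,114.6,.064);t=atz(b,253.4,106.7,.064);print('collar',r(C),r(t),ang(C,t))
p=atz(a,239+92/5,92+22/5,.036);q=atz(a,239+90/5,92+87/5,.036);print('red',r(p),r(q),ang(q,p))
# bar ends: +x end y~365 , -x end y~530 at top z .036
p=atz(a,239+91.5/5,92+17/5,.036);q=atz(a,239+88/5,92+182/5,.036);print('bar',r(p),r(q),r((p+q)/2),ang(q,p))
s=[atz(a,239+x/5,92+110/5,.006) for x in(15,168)];print('skirt',r(s))
print('grip top',r(atz(c,319.4,108,.216)))
f=[atz(c,281+x/5,80+y/5,.216) for x,y in((157,67),(223,64),(223,214),(163,217))];print(r(f),r(np.mean(f,0)),ang(f[3],f[0]),ang(f[2],f[1]))
p=atz(c,269,112,.145);q=atz(c,345,108.5,.145);print('bow ends',r(p),r(q),r((p+q)/2),ang(q,p))
print('post',r(atz(c,117,81.5,.22)),'tip',r(atz(c,118.5,175.5,.222)),'rod',r(atz(c,124.5,90,.2)),r(atz(c,126,155,.2)))
print('foot',r(atz(c,171.5,95.5,.012)))
E
```

```text
collar [ 0.5217 -0.0706  0.064 ] [ 0.5313 -0.0712  0.064 ] -3.3
red [ 0.5461 -0.363   0.036 ] [ 0.5293 -0.3625  0.036 ] -1.7
bar [ 0.5474 -0.3629  0.036 ] [ 0.5042 -0.362   0.036 ] [ 0.5258 -0.3625  0.036 ] -1.1
skirt [[ 0.5235 -0.3409  0.006 ]
 [ 0.5236 -0.3853  0.006 ]]
grip top [0.529  0.1053 0.216 ]
[[0.5446 0.1138 0.216 ]
 [0.5453 0.0992 0.216 ]
 [0.5129 0.0976 0.216 ]
 [0.5122 0.1111 0.216 ]] [0.5287 0.1054 0.216 ] 4.7 2.8
bow ends [0.5258 0.1582 0.145 ] [0.5306 0.0551 0.145 ] [0.5282 0.1067 0.145 ] 92.6
post [0.5584 0.327  0.22  ] tip [0.4546 0.336  0.222 ] rod [0.5513 0.3283 0.2   ] [0.4756 0.3345 0.2   ]
foot [0.5579 0.3266 0.012 ]
```

Measured: knob (0.526,-0.363), yaw about -1.5°. Collar (0.522,-0.071), yaw about -3°. Pan grip (0.529,0.106), pan yaw about +3°. Hook post (0.558,0.327), rod direction yaw about -5°. All sizes check (bar 43, bow 103, tip–post 104 mm). Going for the pan.

Call:
send_rows(
  deltas=[
    [[0.04, 0.036, 0, -1.5, 0], [0.077, 0.0715, 0, -3, 0], [0.077, 0.0715, 0.03, -3, 0], [0.077, 0.0715, 0.07, -3, 0], [0.077, 0.0715, 0.11, -3, 0]],
  ],
)

```text
clock: 3.75
ee_pos: [0.5293, 0.1059, 0.2895]
ee_rot: [3.141, 0.078, 0.002]
ft_force: [0.0, 0.3, 0.8]
width: 1.0
```

Call:
send_rows(
  deltas=[
    [[0, 0, 0.03, 0, 0], [0, 0, 0.06, 0, 0], [0, 0, 0.08, 0, 0], [0, 0, 0.091, 0, 0], [0, 0, 0.091, 0, 0]],
  ],
)

```text
clock: 4.25
ee_pos: [0.5283, 0.1068, 0.1986]
ee_rot: [3.14, 0.08, -0.004]
ft_force: [0.7, -0.5, 0.1]
width: 0.999
```

```bash
python3 - <<'E'
from h import *
a,m=save('wrist','w4')
s=robot.read_state();print(s['clock'],s['ee_pos'],s['ee_rot'],s['ft_force'])
cv2.imwrite('pics/w4.png',cv2.resize(a,(700,525),interpolation=cv2.INTER_CUBIC))
E
```

```text
4.3 [0.52901976 0.10703164 0.19988286] [ 3.14043171e+00  8.07626242e-02 -2.41760035e-04] [ 0.03677092 -0.2115939   0.52191674]
```

View pics/w4.png

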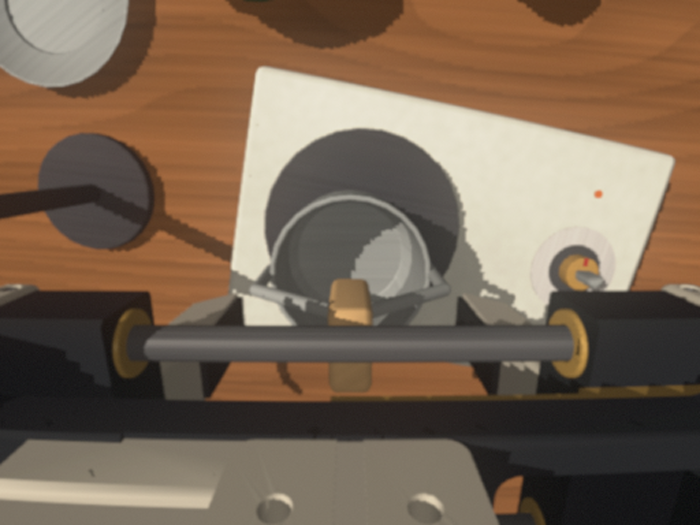

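The block is centred between the open fingers. Closing.

Call:
send_rows(
  deltas=[
    [[0, 0, 0, 0, 1], [0, 0, 0, 0, 1], [0, 0, 0, 0, 1], [0, 0, 0, 0, 1], [0, 0, 0, 0, 1]],
  ],
  grip_force=30,
)

```text
clock: 4.8
ee_pos: [0.5289, 0.1076, 0.1999]
ee_rot: [3.14, 0.082, 0.001]
ft_force: [0.0, 0.3, -0.1]
width: 0.618
```

Call:
send_rows(
  deltas=[
    [[0, 0, 0, 0, 1], [0, 0, 0, 0, 1], [0, 0, -0.02, 0, 1], [0, 0, -0.045, 0, 1], [0, 0, -0.07, 0, 1]],
  ],
)

```text
clock: 5.3
ee_pos: [0.5286, 0.1075, 0.2703]
ee_rot: [3.14, 0.082, -0.001]
ft_force: [-0.8, -0.2, -1.2]
width: 0.177
```

```bash
python3 - <<'E'
from h import *
a,m=save('scene','s5')
s=robot.read_state();print(s['clock'],s['ee_pos'],s['ft_force'],s['width'],'TCP px',proj(m,s['ee_pos']))
cv2.imwrite('pics/s5.png',cv2.resize(a[90:270,150:350],(800,720),interpolation=cv2.INTER_CUBIC)[:600])
E
```

```text
5.35 [0.53040214 0.10771345 0.27493678] [1.80156956 0.58849623 3.22075742] 0.140600051785643 TCP px [244.8610151  160.90984652]
```

View pics/s5.png

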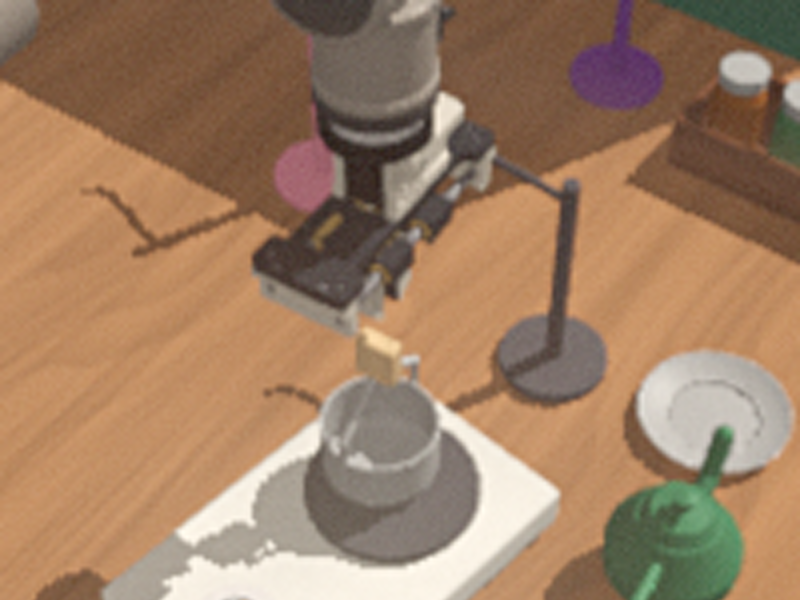

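The fingers closed too slowly, so they shut above the block. The pan is undisturbed on its plate. Reopening, descending and allowing time for closing.

Call:
send_rows(
  deltas=[
    [[0, 0, 0, 0, 0.3], [0, 0, 0, 0, 0.3], [0, 0, 0, 0, 0.3], [0, 0, 0, 0, 0.3], [0, 0, 0, 0, 0.3]],
  ],
)

```text
clock: 5.85
ee_pos: [0.5286, 0.1075, 0.269]
ee_rot: [3.14, 0.082, -0.002]
ft_force: [-0.3, 1.0, -0.2]
width: 0.521
```

Call:
send_rows(
  deltas=[
    [[0, 0, 0, 0, 0.3], [0, 0, 0, 0, 0.3], [0, 0, 0, 0, 0.3], [0, 0, 0, 0, 0.3], [0, 0, 0, 0, 0.3]],
  ],
)

```text
clock: 6.35
ee_pos: [0.5288, 0.1076, 0.2697]
ee_rot: [3.14, 0.082, 0.0]
ft_force: [-0.3, -0.2, -0.2]
width: 0.696
```

Call:
send_rows(
  deltas=[
    [[0, 0, 0.025, 0, 0.3], [0, 0, 0.05, 0, 0.3], [0, 0, 0.07, 0, 0.3], [0, 0, 0.07, 0, 0.5], [0, 0, 0.07, 0, 1]],
  ],
)

```text
clock: 6.85
ee_pos: [0.5291, 0.1076, 0.2002]
ee_rot: [3.14, 0.082, 0.0]
ft_force: [0.5, -0.3, 0.5]
width: 0.57
```

Call:
send_rows(
  deltas=[
    [[0, 0, 0, 0, 1], [0, 0, 0, 0, 1], [0, 0, 0, 0, 1], [0, 0, 0, 0, 1], [0, 0, 0, 0, 1]],
  ],
)

```text
clock: 7.35
ee_pos: [0.5289, 0.1075, 0.1999]
ee_rot: [3.14, 0.082, 0.001]
ft_force: [0.9, -2.1, 2.7]
width: 0.171
```

Call:
send_rows(
  deltas=[
    [[0, 0, 0, 0, 1], [0, 0, 0, 0, 1], [0, 0, 0, 0, 1], [0, 0, 0, 0, 1], [0, 0, 0, 0, 1]],
  ],
)

```text
clock: 7.85
ee_pos: [0.5289, 0.1075, 0.1999]
ee_rot: [3.14, 0.082, 0.001]
ft_force: [0.0, -1.9, 3.9]
width: 0.172
```

Gripped (15.8 mm). Lifting, turning to the stand's axis, and going round to a point in front of the hook tip.

Call:
send_rows(
  deltas=[
    [[0, 0, -0.035, 0, 1], [0, 0, -0.068, 0, 1], [-0.045, 0, -0.068, 2.7, 1], [-0.09, 0, -0.068, 5.4, 1], [-0.135, 0, -0.068, 8, 1]],
  ],
)

```text
clock: 8.35
ee_pos: [0.392, 0.1006, 0.2669]
ee_rot: [-3.138, 0.14, 0.003]
ft_force: [-0.4, 0.2, -1.2]
width: 0.171
```

Call:
send_rows(
  deltas=[
    [[0, 0, 0, 0, 1], [-0.003, -0.04, 0, 0, 1], [-0.007, -0.08, 0, 0, 1], [-0.011, -0.12, 0, 0, 1], [-0.014, -0.16, 0, 0, 1]],
  ],
)

```text
clock: 8.85
ee_pos: [0.3937, 0.2628, 0.2672]
ee_rot: [3.138, -0.137, -0.001]
ft_force: [0.1, -0.3, -1.6]
width: 0.173
```

Call:
send_rows(
  deltas=[
    [[-0.004, -0.04, 0, 0, 1], [-0.007, -0.08, 0, 0, 1], [-0.007, -0.08, 0, 0, 1], [-0.007, -0.08, 0, 0, 1], [-0.007, -0.08, 0, 0, 1]],
  ],
)

```text
clock: 9.35
ee_pos: [0.3939, 0.3408, 0.2671]
ee_rot: [3.138, -0.137, -0.002]
ft_force: [-0.7, 0.0, -2.6]
width: 0.172
```

```bash
python3 - <<'E'
from h import *
a,m=save('scene','s6');w,n=save('wrist','w6')
s=robot.read_state();print(s['clock'],s['ee_pos'],s['ee_rot'],s['ft_force'],s['width'])
C=np.hstack([cv2.resize(a[80:230,190:310],(400,500),interpolation=cv2.INTER_CUBIC),cv2.resize(w[:,128:384],(400,500))[:, :]])
cv2.imwrite('pics/c6.png',C)
E
```

```text
9.45 [0.39419535 0.34048188 0.26762916] [ 3.13806021e+00 -1.39152173e-01 -3.95731251e-04] [-0.54281852  0.17340109 -1.67142801] 0.17179286075918712
```

View pics/c6.png

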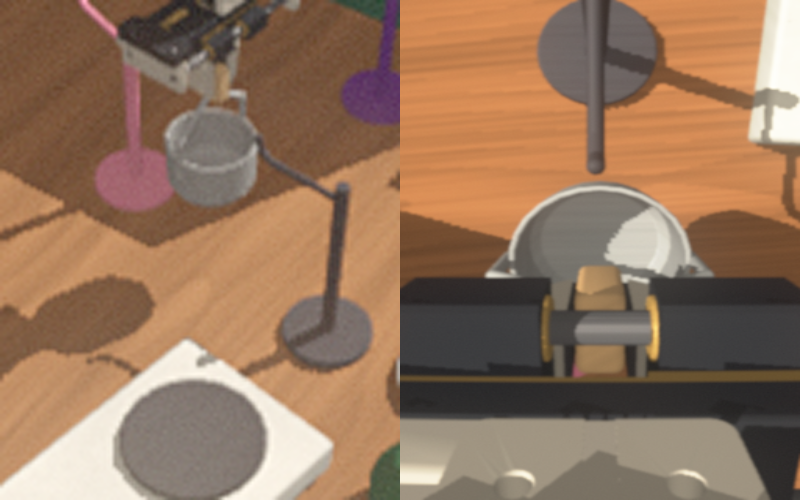

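The pan is held upright, and the rod tip at (595,165) in the wrist view lines up with the block at (598,290). Sliding it in.

Call:
send_rows(
  deltas=[
    [[0.015, 0, 0, 0, 1], [0.03, 0, 0, 0, 1], [0.045, 0, 0, 0, 1], [0.06, 0, 0, 0, 1], [0.075, 0, 0, 0, 1]],
  ],
)

```text
clock: 9.95
ee_pos: [0.4709, 0.334, 0.2676]
ee_rot: [3.138, -0.139, 0.001]
ft_force: [0.3, 0.5, -1.7]
width: 0.175
```

Call:
send_rows(
  deltas=[
    [[0.01, 0, 0, 0, 1], [0.02, 0, 0, 0, 1], [0.02, 0, 0.01, 0, 1], [0.02, 0, 0.02, 0, 1], [0.02, 0, 0.03, 0, 1]],
  ],
)

```text
clock: 10.45
ee_pos: [0.4879, 0.3331, 0.2363]
ee_rot: [3.138, -0.137, -0.002]
ft_force: [-0.8, -0.2, -2.9]
width: 0.172
```

Lower slowly to contact.

Call:
send_rows(
  deltas=[
    [[0, 0, 0.002, 0, 1], [0, 0, 0.004, 0, 1], [0, 0, 0.006, 0, 1], [0, 0, 0.0075, 0, 1], [0, 0, 0.0085, 0, 1]],
  ],
)

```text
clock: 10.95
ee_pos: [0.4887, 0.3332, 0.2293]
ee_rot: [-3.138, 0.137, -0.001]
ft_force: [0.3, 0.3, -1.7]
width: 0.173
```

```bash
python3 - <<'E'
from h import *
a,m=save('scene','s7')
s=robot.read_state();print(s['clock'],s['ee_pos'],s['ee_rot'],s['ft_force'],s['width'])
cv2.imwrite('pics/s7.png',cv2.resize(a[80:190,220:320],(600,660),interpolation=cv2.INTER_CUBIC)[:600])
E
```

```text
11.0 [0.48867805 0.33319572 0.22920579] [-3.13849692e+00  1.37077849e-01 -3.79806326e-04] [ 0.2626358   1.07905822 -1.77654338] 0.17145523027600518
```

View pics/s7.png

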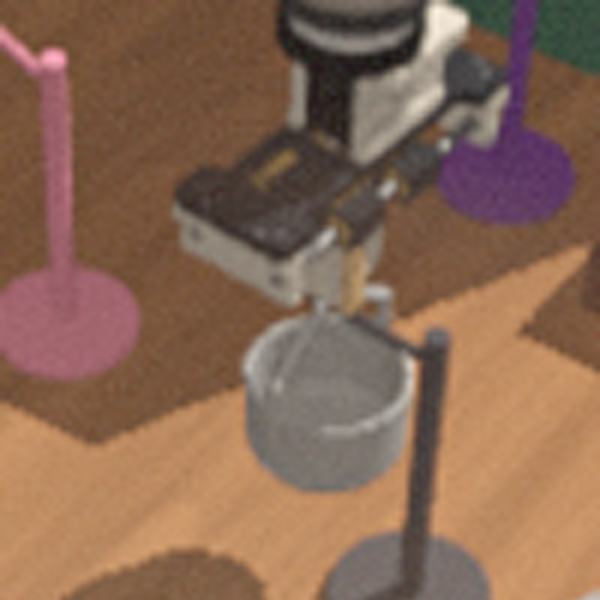

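The rod runs under the bow above the rim, but the weight is still on the gripper. Lowering a few more millimetres.

Call:
send_rows(
  deltas=[
    [[0, 0, 0.0005, 0, 1], [0, 0, 0.001, 0, 1], [0, 0, 0.0015, 0, 1], [0, 0, 0.002, 0, 1], [0, 0, 0.002, 0, 1]],
  ],
)

```text
clock: 11.5
ee_pos: [0.4888, 0.3332, 0.2287]
ee_rot: [-3.138, 0.137, -0.003]
ft_force: [-2.1, -1.2, 7.1]
width: 0.171
```

Call:
send_rows(
  deltas=[
    [[0, 0, 0.0005, 0, 1], [0, 0, 0.001, 0, 1], [0, 0, 0.0015, 0, 1], [0, 0, 0.0015, 0, 1], [0, 0, 0.0015, 0, 1]],
  ],
)

```text
clock: 12.0
ee_pos: [0.4889, 0.3333, 0.2285]
ee_rot: [-3.137, 0.137, -0.004]
ft_force: [-4.8, -3.4, 12.9]
width: 0.173
```

Seated. Relieve the push, then open.

Call:
send_rows(
  deltas=[
    [[0, 0, -0.001, 0, 1], [0, 0, -0.0022, 0, 1], [0, 0, -0.0022, 0, 1], [0, 0, -0.0022, 0, 0.75], [0, 0, -0.0022, 0, 0.7]],
  ],
)

```text
clock: 12.5
ee_pos: [0.4887, 0.3331, 0.2274]
ee_rot: [3.138, -0.137, -0.0]
ft_force: [0.3, 0.5, -1.1]
width: 0.276
```

Call:
send_rows(
  deltas=[
    [[0, 0, 0, 0, 0.5], [0, 0, 0, 0, 0.5], [0, 0, 0, 0, 0.5], [0, 0, 0, 0, 0.5], [0, 0, 0, 0, 0.5]],
  ],
)

```text
clock: 13.0
ee_pos: [0.4887, 0.3331, 0.2278]
ee_rot: [3.138, -0.137, 0.0]
ft_force: [0.5, -0.4, 0.1]
width: 0.499
```

Call:
send_rows(
  deltas=[
    [[0, 0, -0.02, 0, 0.5], [0, 0, -0.05, 0, 0.5], [0, 0, -0.09, 0, 0.5], [0, 0, -0.12, 0, 0.5], [0, 0, -0.12, 0, 0.5]],
  ],
)

```text
clock: 13.5
ee_pos: [0.4899, 0.3338, 0.353]
ee_rot: [-3.134, 0.137, -0.013]
ft_force: [0.4, 1.0, 0.1]
width: 0.502
```

```bash
python3 - <<'E'
from h import *
a,m=save('scene','s8');w,n=save('wrist','w8')
s=robot.read_state();print(s['clock'],s['ee_pos'],s['ee_rot'],s['ft_force'],s['width'])
C=np.hstack([cv2.resize(a[80:200,220:316],(400,500),interpolation=cv2.INTER_CUBIC),cv2.resize(w[:,128:384],(400,500))])
cv2.imwrite('pics/c8.png',C)
E
```

```text
13.6 [0.48869815 0.33317704 0.34808833] [-3.13819537e+00  1.37141366e-01 -1.41172977e-03] [ 0.44101096  0.31769897 -0.05563109] 0.503257138644995
```

View pics/c8.png

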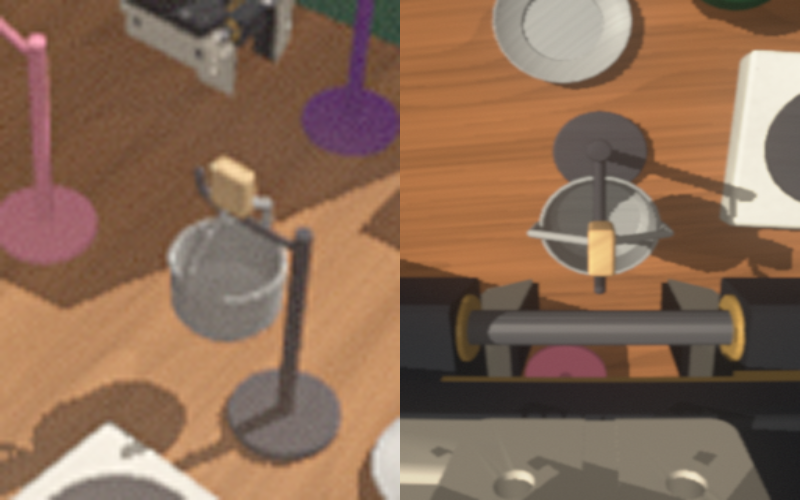

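The pan hangs free on the rod, let go. Heading to the knob for a closer measurement (10 pictures viewed so far).

Call:
send_rows(
  deltas=[
    [[0.004, 0.048, 0, -0.7, 0.4], [0.008, 0.096, 0, -1.4, 0.4], [0.0125, 0.144, 0, -2.1, 0.4], [0.017, 0.192, 0, -2.8, 0.4], [0.021, 0.239, 0, -3.5, 0.4]],
  ],
)

```text
clock: 14.1
ee_pos: [0.4878, 0.0914, 0.3461]
ee_rot: [3.141, -0.04, -0.005]
ft_force: [1.5, 0.2, -0.7]
width: 0.6
```

Call:
send_rows(
  deltas=[
    [[-0.003, 0.048, 0, 0, 0.4], [-0.005, 0.096, 0, 0, 0.4], [-0.007, 0.144, 0, 0, 0.4], [-0.01, 0.192, 0, 0, 0.4], [-0.012, 0.24, 0, 0, 0.4]],
  ],
)

```text
clock: 14.6
ee_pos: [0.4693, -0.148, 0.3463]
ee_rot: [-3.14, 0.041, 0.004]
ft_force: [1.2, -0.1, 0.6]
width: 0.601
```

Call:
send_rows(
  deltas=[
    [[-0.003, 0.045, 0.02, 0, 0.4], [-0.005, 0.085, 0.05, 0, 0.4], [-0.007, 0.125, 0.08, 0, 0.4], [-0.01, 0.165, 0.11, 0, 0.4], [-0.012, 0.2, 0.135, 0, 0.4]],
  ],
)

```text
clock: 15.1
ee_pos: [0.4516, -0.347, 0.2094]
ee_rot: [-3.138, 0.042, 0.005]
ft_force: [0.9, -0.3, -0.3]
width: 0.599
```

Call:
send_rows(
  deltas=[
    [[-0.001, 0.017, 0.013, 0, 0.4], [-0.001, 0.017, 0.013, 0, 0.4], [-0.001, 0.017, 0.013, 0, 0.4], [-0.001, 0.017, 0.013, 0, 0.4], [-0.001, 0.017, 0.013, 0, 0.4]],
  ],
)

```text
clock: 15.6
ee_pos: [0.4525, -0.362, 0.2013]
ee_rot: [3.14, -0.039, 0.002]
ft_force: [0.5, -0.2, -0.6]
width: 0.598
```

```bash
python3 - <<'E'
from h import *
a,m=save('wrist','w9')
s=robot.read_state();print(s['clock'],s['ee_pos'],s['ee_rot'],s['ft_force'],s['width'])
u,v=proj(m,(.5258,-.3627,.036)).astype(int);print(u,v)
b,n=ld('w2')
C=np.zeros((450,800,3),np.uint8)
C[:400,:400]=cv2.resize(a[v-25:v+25,u-25:u+25],(400,400),interpolation=cv2.INTER_CUBIC)
C[:400,400:]=cv2.resize(b[97:133,235:271],(400,400),interpolation=cv2.INTER_CUBIC)
h=cv2.cvtColor(a,cv2.COLOR_BGR2HSV);k=((h[...,0]<8)|(h[...,0]>172))&(h[...,1]>170)&(h[...,2]>100);k[:v-40]=0;k[v+40:]=0;k[:,:u-40]=0;k[:,u+40:]=0
y,x=np.nonzero(k);print(len(x),x.min(),x.max(),y.min(),y.max());print(cv2.minAreaRect(np.c_[x,y].astype(np.float32)))
cv2.imwrite('pics/c9.png',C)
E
```

```text
15.65 [ 0.45242301 -0.36209912  0.20117385] [ 3.13998200e+00 -3.87672280e-02  2.23440304e-03] [ 0.05147131  0.00519589 -0.08668767] 0.6019642781789623
253 111
111 250 255 89 108
((252.5, 98.5), (19.0, 5.0), 90.0)
```

View pics/c9.png

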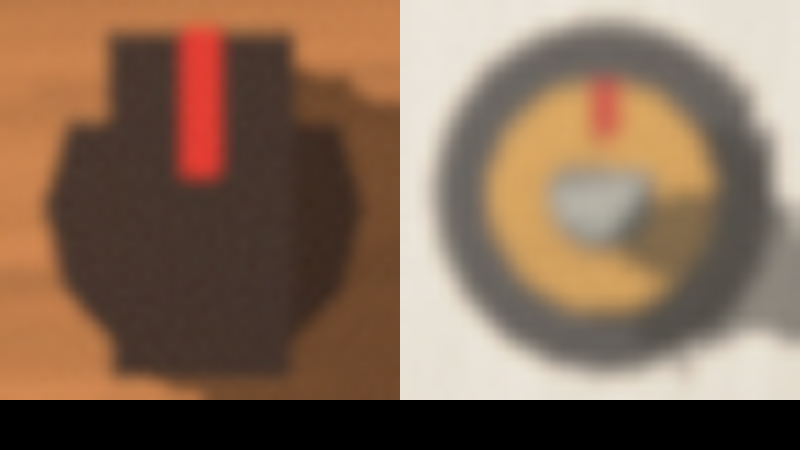

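```bash
python3 - <<'E'
from h import *
r=lambda x:np.round(x,4)
_,a=ld('w9');_,b=ld('w2')
g=lambda x,y,z:atz(a,228+x/8,86+y/8,z)
print('knob',r(g(201,205,.036)),'ends',r(g(201,35,.036)),r(g(201,375,.036)),'sides',r(g(110,60,.036)),r(g(292,60,.036)),'skirt',r(g(48,208,.006)),r(g(358,208,.006)))
f=lambda x,y,z:atz(b,235+(x-400)/11.11,97+y/11.11,z)
print('collar',r(f(602,195,.064)),'tick',r(f(605,108,.064)),'flange',r(f(603,195,.05)),'shaft top',r(f(600,207,.082)),'flat',r(f(552,170,.082)),r(f(652,170,.082)))
E
```

```text
knob [ 0.5255 -0.3624  0.036 ] ends [ 0.5468 -0.363   0.036 ] [ 0.5035 -0.3618  0.036 ] sides [ 0.544  -0.3511  0.036 ] [ 0.5434 -0.3747  0.036 ] skirt [ 0.5262 -0.3402  0.006 ] [ 0.5251 -0.3848  0.006 ]
collar [ 0.5218 -0.0708  0.064 ] tick [ 0.5313 -0.0712  0.064 ] flange [ 0.5219 -0.0708  0.05  ] shaft top [ 0.5204 -0.0708  0.082 ] flat [ 0.5243 -0.0656  0.082 ] [ 0.5242 -0.0764  0.082 ]
```

Fine estimates: knob (0.5255,-0.3625), yaw -1.4° (aligned with the tool). Shaft axis (0.5215,-0.0708), yaw about -1.5°, where the collar centre and flat position agree to 0.5 mm. Grasping the knob.

Call:
send_rows(
  deltas=[
    [[0.04, -0.001, 0, 0, 0.4], [0.073, -0.0014, 0.02, 0, 0.4], [0.073, -0.0014, 0.06, 0, 0.4], [0.073, -0.0014, 0.1, 0, 0.4], [0.073, -0.0014, 0.13, 0, 0.4]],
  ],
)

```text
clock: 16.15
ee_pos: [0.5248, -0.3621, 0.0681]
ee_rot: [-3.141, 0.039, 0.002]
ft_force: [-0.1, 0.4, -0.1]
width: 0.598
```

Call:
send_rows(
  deltas=[
    [[0, 0, 0.02, 0, 0.4], [0, 0, 0.035, 0, 0.4], [0, 0, 0.044, 0, 0.4], [0, 0, 0.044, 0, 0.6], [0, 0, 0.044, 0, 0.8]],
  ],
)

```text
clock: 16.65
ee_pos: [0.5254, -0.3639, 0.027]
ee_rot: [3.14, -0.041, 0.002]
ft_force: [0.4, 0.3, -0.5]
width: 0.471
```

Call:
send_rows(
  deltas=[
    [[0, 0, 0, 0, 1], [0, 0, 0, 0, 1], [0, 0, 0, 0, 1], [0, 0, 0, 0, 1], [0, 0, 0, 0, 1]],
  ],
  grip_force=40,
)

```text
clock: 17.15
ee_pos: [0.5251, -0.3638, 0.0269]
ee_rot: [3.14, -0.041, 0.002]
ft_force: [-1.0, 1.6, 6.3]
width: 0.261
```

Call:
send_rows(
  deltas=[
    [[0, 0, 0, 0, 1], [0, 0, 0, 0, 1], [0, 0, 0, 0, 1], [0, 0, 0, 0, 1], [0, 0, 0, 0, 1]],
  ],
)

```text
clock: 17.65
ee_pos: [0.5251, -0.3638, 0.0269]
ee_rot: [3.14, -0.041, 0.002]
ft_force: [-0.3, 0.7, 5.2]
width: 0.256
```

Call:
send_rows(
  deltas=[
    [[0, 0, -0.04, 0, 1], [0, 0, -0.085, 0, 1], [0, 0, -0.12, 0, 1], [-0.002, -0.045, -0.12, 0, 1], [-0.0036, -0.09, -0.12, 0, 1]],
  ],
)

```text
clock: 18.15
ee_pos: [0.5236, -0.2737, 0.147]
ee_rot: [3.14, -0.045, 0.004]
ft_force: [0.6, 0.9, -1.2]
width: 0.258
```

Call:
send_rows(
  deltas=[
    [[-0.0018, -0.045, 0, 0, 1], [-0.0036, -0.09, 0, 0, 1], [-0.0054, -0.135, 0, 0, 1], [-0.007, -0.18, 0.005, 0, 1], [-0.008, -0.2028, 0.01, 0, 1]],
  ],
)

```text
clock: 18.65
ee_pos: [0.5202, -0.0673, 0.1359]
ee_rot: [-3.141, 0.038, 0.001]
ft_force: [0.2, -0.1, -0.4]
width: 0.256
```

Call:
send_rows(
  deltas=[
    [[0, 0, 0, 0, 1], [0, 0, 0, 0, 1], [0, 0, 0.005, 0, 1], [0, 0, 0.01, 0, 1], [0, 0, 0.015, 0, 1]],
  ],
)

```text
clock: 19.15
ee_pos: [0.5208, -0.0715, 0.1203]
ee_rot: [3.141, -0.044, -0.0]
ft_force: [-0.2, -0.4, -0.7]
width: 0.259
```

```bash
python3 - <<'E'
from h import *
a,m=save('wrist','w10')
s=robot.read_state();print(s['clock'],s['ee_pos'],s['ee_rot'],s['ft_force'],s['width'])
h=cv2.cvtColor(a,cv2.COLOR_BGR2HSV);k=((h[...,0]<8)|(h[...,0]>172))&(h[...,1]>170)&(h[...,2]>100);y,x=np.nonzero(k)
print(len(x),[ (x[i],y[i]) for i in range(0,len(x),8)])
p=s['ee_pos']; print('expected red line', proj(m,p+[.002,0,.009]),proj(m,p+[.022,-.0006,.009]))
cv2.imwrite('pics/w10.png',cv2.resize(a[60:330,120:400],(622,600),interpolation=cv2.INTER_CUBIC))
E
```

```text
19.2 [ 0.52026818 -0.07122587  0.1194753 ] [-3.14094771e+00  4.35125064e-02  2.74265564e-03] [-1.40656492  0.39266912 -1.88444465] 0.260275464326656
41 [(np.int64(252), np.int64(210)), (np.int64(260), np.int64(210)), (np.int64(259), np.int64(211)), (np.int64(258), np.int64(212)), (np.int64(252), np.int64(214)), (np.int64(258), np.int64(235))]
expected red line [253.13033083 247.35375886] [253.07879997 210.76245643]
```

View pics/w10.png

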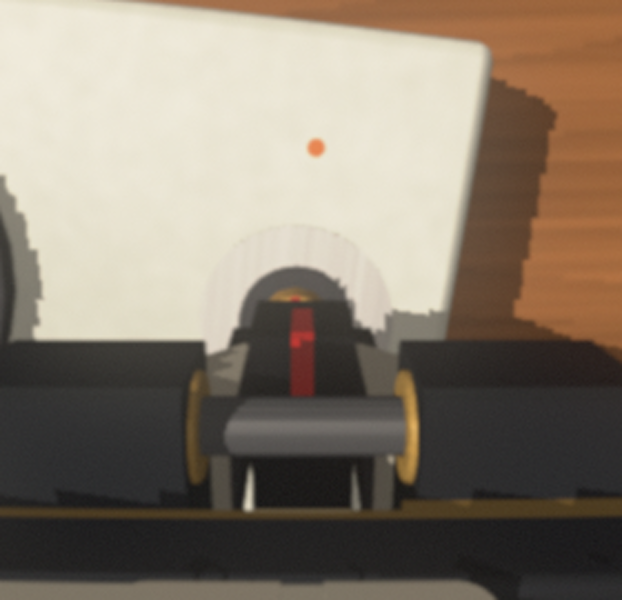

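```bash
python3 - <<'E'
from h import *
_,m=ld('w10');r=lambda x:np.round(x,4)
k=622/280;g=lambda x,y,z:r(atz(m,120+x/k,60+y/k,z))
print('tick',g(296,299,.064),'dark disc',g(242,310,.052),g(352,310,.052),'big disc',g(205,300,.05),g(392,300,.05))
print('knob red top',g(303,309,.1285),g(302,395,.1285),'bar edges',g(255,303,.1285),g(352,303,.1285))
_,w=ld('w9');kk=8;print('knob y in w9 -.3625, TCP there',)
E
```

```text
tick [ 0.5331 -0.0711  0.064 ] dark disc [ 0.5264 -0.052   0.052 ] [ 0.5253 -0.0903  0.052 ] big disc [ 0.5298 -0.039   0.05  ] [ 0.5279 -0.1045  0.05  ]
knob red top [ 0.5483 -0.0737  0.1285] [ 0.5276 -0.0728  0.1285] bar edges [ 0.55   -0.063   0.1285] [ 0.5494 -0.0846  0.1285]
knob y in w9 -.3625, TCP there
```

The collar and tick appear centred at y≈-0.071 in this picture, and the held knob's line at y≈-0.0733. The line is straight, so yaw is fine. In x the knob is about 1 mm short. I'll correct by +1 mm x and +1.5 mm y, then descend gently.

Call:
send_rows(
  deltas=[
    [[0.001, -0.0015, 0, 0, 1], [0.001, -0.0015, 0.004, 0, 1], [0.001, -0.0015, 0.008, 0, 1], [0.001, -0.0015, 0.012, 0, 1], [0.001, -0.0015, 0.015, 0, 1]],
  ],
)

```text
clock: 19.7
ee_pos: [0.5217, -0.0689, 0.1054]
ee_rot: [3.141, -0.041, -0.001]
ft_force: [0.2, -1.2, -0.3]
width: 0.259
```

Call:
send_rows(
  deltas=[
    [[0, 0, 0.002, 0, 1], [0, 0, 0.004, 0, 1], [0, 0, 0.006, 0, 1], [0, 0, 0.007, 0, 1], [0, 0, 0.007, 0, 1]],
  ],
)

```text
clock: 20.2
ee_pos: [0.5218, -0.069, 0.0988]
ee_rot: [3.141, -0.041, -0.0]
ft_force: [-0.2, 0.2, -0.1]
width: 0.257
```

The underside is already 10 mm below the shaft top with no force, so the bore is on the shaft. Continuing.

Call:
send_rows(
  deltas=[
    [[0, 0, 0.002, 0, 1], [0, 0, 0.004, 0, 1], [0, 0, 0.006, 0, 1], [0, 0, 0.008, 0, 1], [0, 0, 0.008, 0, 1]],
  ],
)

```text
clock: 20.7
ee_pos: [0.5219, -0.069, 0.0909]
ee_rot: [3.141, -0.041, 0.0]
ft_force: [0.4, 1.0, -0.4]
width: 0.258
```

Call:
send_rows(
  deltas=[
    [[0, 0, 0.001, 0, 1], [0, 0, 0.002, 0, 1], [0, 0, 0.003, 0, 1], [0, 0, 0.004, 0, 1], [0, 0, 0.004, 0, 1]],
  ],
)

```text
clock: 21.2
ee_pos: [0.522, -0.069, 0.0874]
ee_rot: [3.141, -0.041, 0.001]
ft_force: [-2.0, 1.8, 6.2]
width: 0.258
```

Spring contact at about 0.090, as expected for home. Pressing on.

Call:
send_rows(
  deltas=[
    [[0, 0, 0.001, 0, 1], [0, 0, 0.002, 0, 1], [0, 0, 0.003, 0, 1], [0, 0, 0.004, 0, 1], [0, 0, 0.005, 0, 1]],
  ],
)

```text
clock: 21.7
ee_pos: [0.522, -0.069, 0.0827]
ee_rot: [3.141, -0.041, 0.001]
ft_force: [-2.6, 0.6, 8.8]
width: 0.257
```

Call:
send_rows(
  deltas=[
    [[0, 0, 0.001, 0, 1], [0, 0, 0.002, 0, 1], [0, 0, 0.0025, 0, 1], [0, 0, 0.0025, 0, 1], [0, 0, 0.0025, 0, 1]],
  ],
)

```text
clock: 22.2
ee_pos: [0.5222, -0.069, 0.0825]
ee_rot: [3.141, -0.041, 0.003]
ft_force: [-8.2, 2.9, 26.8]
width: 0.259
```

It hit the stop at 0.0825, which is 8 mm below home. I'll back off slightly so the push is gentle, then do a last check.

Call:
send_rows(
  deltas=[
    [[0, 0, -0.001, 0, 1], [0, 0, -0.002, 0, 1], [0, 0, -0.0025, 0, 1], [0, 0, -0.0025, 0, 1], [0, 0, -0.0025, 0, 1]],
  ],
)

```text
clock: 22.7
ee_pos: [0.522, -0.069, 0.0829]
ee_rot: [3.141, -0.041, 0.001]
ft_force: [-2.6, 1.0, 8.5]
width: 0.259
```

```bash
python3 - <<'E'
from h import *
a,m=save('scene','s11');w,n=save('wrist','w11')
s=robot.read_state();print(s['clock'],s['ee_pos'],s['ee_rot'],s['ft_force'],s['width'])
C=np.hstack([cv2.resize(a[110:290,170:314],(400,500),interpolation=cv2.INTER_CUBIC),cv2.resize(w[100:300,176:336],(400,500),interpolation=cv2.INTER_CUBIC)])
cv2.imwrite('pics/c11.png',C)
E
```

```text
22.8 [ 0.52203398 -0.06905038  0.08284056] [ 3.14096728e+00 -4.10968811e-02  1.30256970e-03] [-2.51547191  1.12827042  9.83784897] 0.25865678882508214
```

View pics/c11.png

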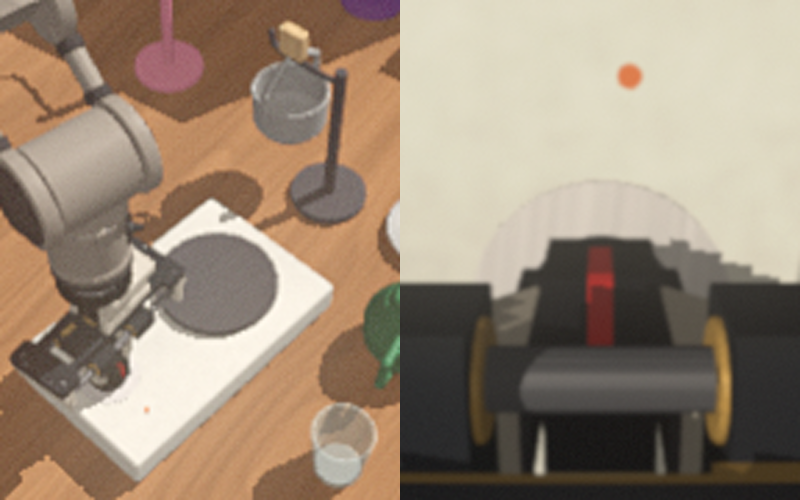

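The pan is hanging free. The knob is centred on the disc (knob 600, disc ≈598), upright and aligned, and the shaft is held at about 7.5 mm with roughly 9 N. Handing in.

```bash
python3 -c "
from bench import robot
print(robot.sign_off())"
```

```text
the job is handed in; nothing more can be done
None
```

The job is done and handed in at about 22.8 s; `robot.sign_off()` gives no verdict. The milk pan hangs by its bow on the dark hook stand, let go. The knob is home on the D-shaft, still gripped and pressed down.

- **Pan:** the last scene picture shows it hanging free on the rod and upright.
- **Knob:** its underside met the collar at the expected height. The shaft then reached its stop 8 mm lower, where the push briefly rose to about 27 N. I eased off to a push of 8.5–10 N, with the tool 0.3–0.4 mm above the stop, so the shaft should be about 7.5 mm down. The grip opening reads 23.8 mm on the 24 mm bar, and the knob's yaw is within about 2° of the shaft's.
- **Other objects:** I never touched the teapot, cups, caddy, saucer or the pink and purple stands. I did not re-measure their positions at the end.

**What failed or disagreed:**
- The first grasp of the pan closed too late and shut above the grip block. The pan was not moved, and the second try held.
- The wrist picture and the tool position differed by about 2 mm in y for the held knob. I corrected by the picture, and the bore went on without resistance.
- I viewed 13 pictures against the budget of 10, one more than the extra one or two allowed.

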